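# Fill the spacer-tube carrier and hold it up for the press

## Robot

A 7-joint arm with a two-finger parallel gripper is mounted at the origin on the work surface. World frame = base frame: x ahead of the robot, y to its left, z up, the work surface at z = 0. Lengths are in m, angles in degrees, forces in N, time in s.
With the tool pointing down it reaches from about 0.425 to 0.875 m from the base axis. Payload 4.7 kg.
Tool frame: the origin (TCP) lies on the mounting face of the last link; the fingertips stand tcp_to_tips ahead of it and the grasp point (between the pads) lies 164 mm ahead of it (tcp_to_tips is the distance from the TCP to the fingertips, in m); z points along the fingers, y is the line along which they close (so a half turn about z gives the same grasp; the last joint's range is limited). The gripper opens to 87 mm and grips with 3 to 60 N. Pads are 19 mm wide; open, the fingers measure 117 mm over their backs; the gripper's body (75 mm by 190 mm) begins 51 mm behind the grasp point.
Start: joints at [-74.192, 18.392, -4.016, 83.108, 1.295, 78.541, -3.26], TCP at [0.168, 0.628, 0.405] pointing down, gripper open.
Joint ranges: [-163.93, 163.93], [-17.29, 119.83], [-79.2, 71.16], [3.27, 140.29], [-89.18, 269.18], [5.43, 117.66], [-154.24, 154.24]. Speed limits (degrees/s): [147.25, 147.25, 180, 180, 180, 180, 180].

## Interface

Orientations are given as [roll, pitch, yaw] about the fixed x, y, z axes, in that order (R = Rz(yaw) Ry(pitch) Rx(roll)).
In Python, from cell import get_obs, read_camera, sign_off, tcp_to_tips gives the robot as it stands.
- The arm moves only by the tool drive_tool, never from a script. Its argument "rows" is one flat list of numbers, 7 for each row, row after row: the shift along the tool's x, y, z in m, then the turn, a rotation vector about the tool's x, y, z in rad, then the gripper command: -1 is shut, 1 is fully open, values between are in proportion. In form: [tx, ty, tz, rx, ry, rz, fingers, tx, ty, tz, rx, ry, rz, fingers, ...]. A call has 1 to 5 rows; each row shifts and turns the commanded pose from where the row before left it, along the tool's axes as they then stand; what a row does not reach is not made up. A row lasts 1/8 s, in which the tool goes at most 62.5 mm and 10.7 degrees, less where a joint would pass 70% of its speed; a pose out of reach is approached as far as the arm can. A call is refused whole if a number of a shift passes 0.0625 or a number of a turn 0.188, either way. A call with a gripper value outside its range is refused whole. The fingers move at their own pace and stop on an object; "grip_force" is the grip in N (left out, the last holds). Time passes only in rows, so rows that do not move let the fingers close. It gives the time, the measured TCP pose, the force, the opening and the grip force at its end, in the units of the state.
- get_obs(): the state, without advancing time (a new reading comes with each control period).
- read_camera(name): name is "scene" or "top"; returns a dict with "color" (480x640x3 uint8, blue, green, red), "fov_y" (degrees; the focal length in pixels is half the picture's height over the tangent of half this angle, whatever the lens; pixels are square), "cx", "cy" (the principal point, pixels), "k1" (the pictures are not rectified: a ray, as slopes to the right and down, at radius r is drawn at 1 + k1 r^2 times it, then the intrinsics apply), "cam_to_world" (4x4, takes a point from camera to world coordinates). Camera axes: x right, y up, looking along -z (the intrinsics and any distortion apply to the point x, -y, -z); pixel columns grow to the right and rows downward; lengths in m; the calibration is good to about 2 mm. A picture is of the moment at which its call begins. There is no depth.
- sign_off(): hands the job in; it is judged then, once.
The state is a dict: "time_s": time; "qpos": joint angles; "joint_velocities": joint speeds; "effort": joint torques, N m; "tool_pos": TCP position; "tool_rot": TCP orientation; "force": force on the tool from outside, world axes, zero at the start; "wrist_torque": the same for the moment, N m; "grip_width": finger opening in m; "grasp_force": force on a finger pad.
Only numpy, scipy, OpenCV 4.12 (cv2) and the standard library are available. Lean on these libraries where they do the work, as an engineer would, in place of code of your own. Each camera call takes 0.05 s, during which the arm holds its last target. There are 200 camera calls.

## Task

Two of the six pockets in the wooden carrier are empty: with the carrier standing on the bench, put a spare aluminium spacer tube into each empty pocket, fully down, leaving the tubes that are already in place and everything else on the bench where they are. Then lift the full carrier by its grip bar at least 10 cm clear of the bench, keeping it level all the way, and finish while still holding it there, steady and level, with nothing else carrying it.

Things in the scene. Friction and masses are not known exactly. Their poses are not given: they have to be found in the camera images.
- carrier_grip (a point): Centre of the carrier's grip bar: a wooden bar 16 mm thick (x), 46 mm long (y), 24 mm high, on two thin steel posts over the carrier's middle. This point lies 83 mm above the carrier's underside, the bar's top 95 mm. z up, y along the row of pockets, x across it. Fully loaded, the carrier balances about this point.
- carrier: Tube carrier: loose light-wood block 62 mm (x) by 308 mm (y) by 38 mm high, about 0.35 kg empty, standing on the bench, six blind round pockets in one row along its y, three on each side of the grip bar. Origin: centre of its underside.
- seat0 (a point): Pocket 0 of the carrier, 132 mm from its middle towards its -y: where the centre (half-way up) of a tube seated in it lies, 43 mm above the carrier's underside. Pocket 31 mm diameter with a 2 mm chamfer at its mouth, 30 mm deep, 8 mm floor, its mouth 5 mm below this point. At the start four of the six pockets hold a tube, two are empty.
- seat1 (a point): Pocket 1 of the carrier, 92 mm from its middle towards its -y: where the centre (half-way up) of a tube seated in it lies, 43 mm above the carrier's underside. Pocket 31 mm diameter with a 2 mm chamfer at its mouth, 30 mm deep, 8 mm floor, its mouth 5 mm below this point. At the start four of the six pockets hold a tube, two are empty.
- seat2 (a point): Pocket 2 of the carrier, 52 mm from its middle towards its -y: where the centre (half-way up) of a tube seated in it lies, 43 mm above the carrier's underside. Pocket 31 mm diameter with a 2 mm chamfer at its mouth, 30 mm deep, 8 mm floor, its mouth 5 mm below this point. At the start four of the six pockets hold a tube, two are empty.
- seat3 (a point): Pocket 3 of the carrier, 52 mm from its middle towards its +y: where the centre (half-way up) of a tube seated in it lies, 43 mm above the carrier's underside. Pocket 31 mm diameter with a 2 mm chamfer at its mouth, 30 mm deep, 8 mm floor, its mouth 5 mm below this point. At the start four of the six pockets hold a tube, two are empty.
- seat4 (a point): Pocket 4 of the carrier, 92 mm from its middle towards its +y: where the centre (half-way up) of a tube seated in it lies, 43 mm above the carrier's underside. Pocket 31 mm diameter with a 2 mm chamfer at its mouth, 30 mm deep, 8 mm floor, its mouth 5 mm below this point. At the start four of the six pockets hold a tube, two are empty.
- seat5 (a point): Pocket 5 of the carrier, 132 mm from its middle towards its +y: where the centre (half-way up) of a tube seated in it lies, 43 mm above the carrier's underside. Pocket 31 mm diameter with a 2 mm chamfer at its mouth, 30 mm deep, 8 mm floor, its mouth 5 mm below this point. At the start four of the six pockets hold a tube, two are empty.
- tube0_mid (a point): A tube already standing in one of the pockets: plain aluminium spacer tube, 26 mm diameter, 70 mm high, about 60 g, foot slightly chamfered; all six are alike. This point is its centre, half-way up (35 mm above its foot). Seated in a pocket it stands out 40 mm above the block.
- tube1_mid (a point): A tube already standing in one of the pockets: plain aluminium spacer tube, 26 mm diameter, 70 mm high, about 60 g, foot slightly chamfered; all six are alike. This point is its centre, half-way up (35 mm above its foot). Seated in a pocket it stands out 40 mm above the block.
- tube2_mid (a point): A tube already standing in one of the pockets: plain aluminium spacer tube, 26 mm diameter, 70 mm high, about 60 g, foot slightly chamfered; all six are alike. This point is its centre, half-way up (35 mm above its foot). Seated in a pocket it stands out 40 mm above the block.
- tube3_mid (a point): A tube already standing in one of the pockets: plain aluminium spacer tube, 26 mm diameter, 70 mm high, about 60 g, foot slightly chamfered; all six are alike. This point is its centre, half-way up (35 mm above its foot). Seated in a pocket it stands out 40 mm above the block.
- spare0_mid (a point): A spare tube standing upright on the bench beyond the carrier: plain aluminium spacer tube, 26 mm diameter, 70 mm high, about 60 g, foot slightly chamfered; all six are alike. This point is its centre, half-way up (35 mm above its foot). Seated in a pocket it stands out 40 mm above the block.
- spare1_mid (a point): A spare tube standing upright on the bench beyond the carrier: plain aluminium spacer tube, 26 mm diameter, 70 mm high, about 60 g, foot slightly chamfered; all six are alike. This point is its centre, half-way up (35 mm above its foot). Seated in a pocket it stands out 40 mm above the block.
- drift: Bystander in the row of spares: stepped steel press drift, 46 mm diameter foot, 30 mm neck, 60 mm high; origin under its centre.
- hub: Bystander in the row of spares: small flanged aluminium hub, 62 mm diameter at the foot, 55 mm high; origin under its centre.
- bearing: Bystander: flat steel bearing ring, 52 mm diameter, 15 mm high; origin under its centre.
- wrench: Bystander: wrench lying on the left side of the bench.
- hammer: Bystander: hammer lying on the right side of the bench.
- oil: Bystander: grey bottle, 60 mm diameter, 160 mm high, on the right side of the bench; origin under its centre.
Not all that is in view belongs to the job. Leave any black look-alike of the part that bears spare1_mid alone.

How it is judged:
By the outcome, as a careful person would: the job done as asked, in the order asked, and still so for the second after the job is handed in, while the arm keeps its last pose, push and grip.
It also fails if it takes over 72 s, if anything falls off the work surface, if the arm or the gripper's body presses on something with over 40 N, if the wrist force passes 120 N, or if a joint passes its speed limit or range.

## Working session

There is one attempt and no reset: what is moved stays moved. The work goes in short steps, Python scripts to look and compute and a tool call to move; the robot and the scene stay as the last step left them, time stands still between calls to the robot, and variables do not carry over. Pictures are saved under pics/ and viewed, at most 10 in all, crops included, and the job is handed in when it is done.

Besides the shell and the picture viewer there is one more tool, called after "Call:" as name(argument=value, ...) on one line, values as JSON. drive_tool: Moves the arm, as the interface text tells. Its arguments: {"type":"object","properties":{"rows":{"type":"array","items":{"type":"number"}},"grip_force":{"type":"number"}},"required":["rows"]}

```bash
mkdir -p pics; python3 - <<'E'
from cell import *
import cv2
print(get_obs(),tcp_to_tips)
for n in("scene","top"):
    c=read_camera(n);cv2.imwrite(f"pics/{n}0.png",c["color"]);print({k:v for k,v in c.items() if k!="color"})
E
```

```text
{'time_s': 0.0, 'qpos': array([-74.19455772,  18.43795042,  -4.01442449,  83.17485997,
         1.29537123,  78.54139933,  -3.26018854]), 'joint_velocities': array([-0.01902633, -0.01921289, -0.06266261, -0.03343168,  0.00658214,
        0.02287382, -0.03794402]), 'effort': array([ 6.20728388e-04, -4.91279984e+01, -4.03493028e-01, -3.12536180e+01,
       -6.39167475e-02,  4.36382974e-02,  1.83291759e-04]), 'tool_pos': array([0.16819474, 0.62764367, 0.40367398]), 'tool_rot': array([-1.79891050e+02,  6.52512490e-03,  1.65003148e+02]), 'force': array([-1.70604822,  0.70130131, -0.68199974]), 'wrist_torque': array([-0.00105683, -0.05924011, -0.02713874]), 'grasp_force': 0.0, 'grip_width': 0.08714081108994902} 0.1822
{'fov_y': 52.69944484784172, 'cx': 313.3805588190651, 'cy': 241.01963566004827, 'k1': -0.050570203895319916, 'cam_to_world': array([[-0.24596222, -0.55795542,  0.79258333,  1.49459117],
       [ 0.96923215, -0.14965352,  0.19542993,  0.19627642],
       [ 0.0095717 ,  0.81626563,  0.57759744,  0.77383463],
       [ 0.        ,  0.        ,  0.        ,  1.        ]])}
{'fov_y': 42.07550704682971, 'cx': 316.5134304500325, 'cy': 232.2696179894, 'k1': 0.07545011005719722, 'cam_to_world': array([[-0.00670377,  0.99262454, -0.12104372,  0.37749014],
       [-0.99997458, -0.00694824, -0.0015977 , -0.00475442],
       [-0.00242695,  0.12102993,  0.99264589,  1.3961907 ],
       [ 0.        ,  0.        ,  0.        ,  1.        ]])}
```

View pics/top0.png

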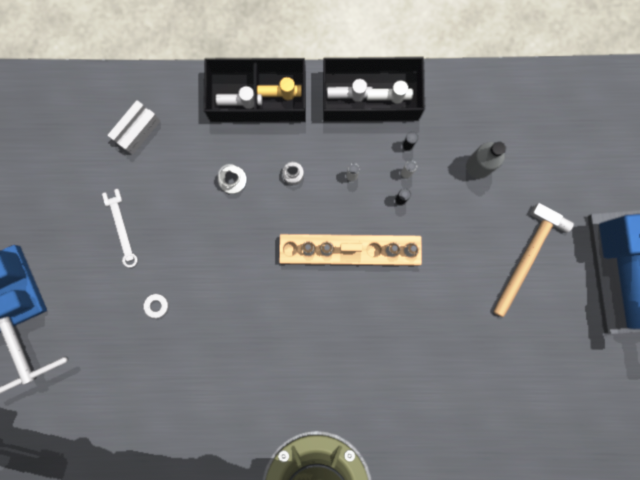

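View pics/scene0.png

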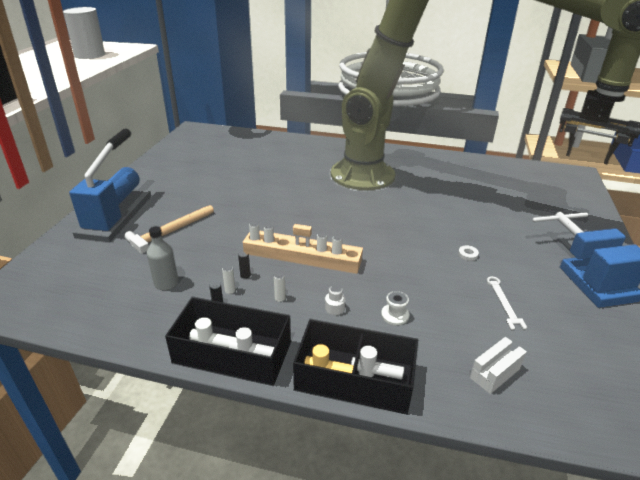

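The top view shows the carrier at about (279–422, 233–267) with empty pockets at (290,249) and (374,251). The silver spares are at about (352,170) and (409,168), and the black look-alikes at (410,142) and (403,197). I'll enlarge this area.

```bash
cat > h.py <<'E'
import numpy as np,cv2
from cell import *
def ray(c,u,v):
    f=240/np.tan(np.radians(c["fov_y"])/2)
    K=np.array([[f,0,c["cx"]],[0,f,c["cy"]],[0,0,1]])
    p=cv2.undistortPoints(np.array([[[u,v]]],float),K,np.array([c["k1"],0,0,0,0.])).ravel() if 0 else None
    xd=np.array([(u-c["cx"])/f,(v-c["cy"])/f]);x=xd.copy()
    for _ in range(30): x=xd/(1+c["k1"]*(x@x))
    M=c["cam_to_world"];return M[:3,3],M[:3,:3]@np.array([x[0],-x[1],-1])
def at_z(c,u,v,z):
    o,d=ray(c,u,v);return o+d*(z-o[2])/d[2]
def proj(c,P):
    f=240/np.tan(np.radians(c["fov_y"])/2);M=c["cam_to_world"]
    q=M[:3,:3].T@(np.array(P)-M[:3,3]);x=np.array([q[0],-q[1]])/-q[2]
    x=x*(1+c["k1"]*(x@x));return x*f+[c["cx"],c["cy"]]
def crop(c,x0,y0,w,h,s,name):
    cv2.imwrite(name,cv2.resize(c["color"][y0:y0+h,x0:x0+w],None,fx=s,fy=s,interpolation=cv2.INTER_CUBIC))
E
python3 - <<'E'
from h import *
c=read_camera("top");crop(c,270,130,160,110,5,"pics/a.png");crop(c,270,180,160,100,5,"pics/b.png")
c=read_camera("scene");crop(c,210,210,160,100,5,"pics/s.png")
E
```

```text
(no output)
```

View pics/a.png

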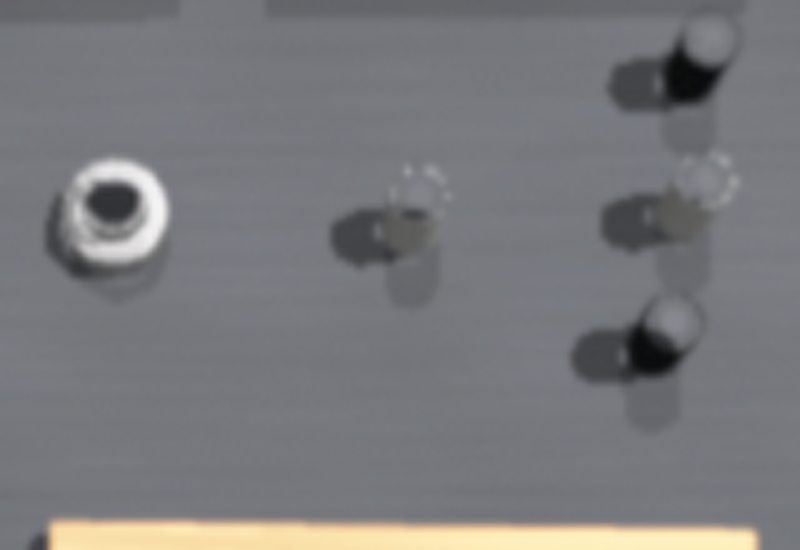

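View pics/b.png

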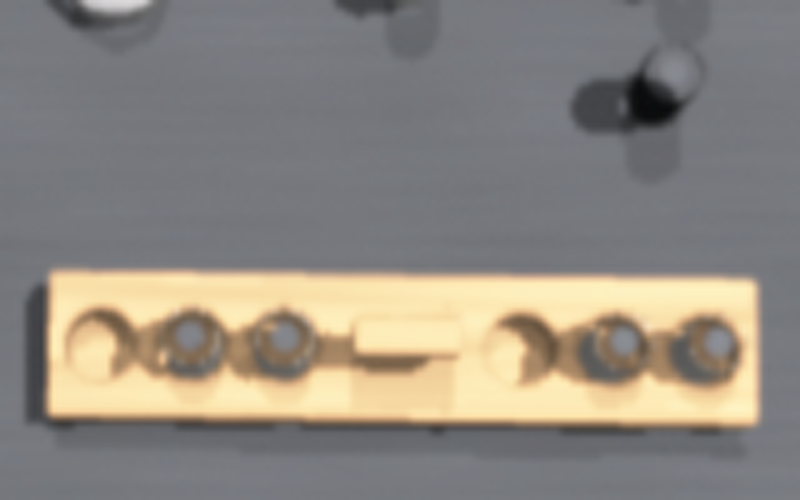

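View pics/s.png

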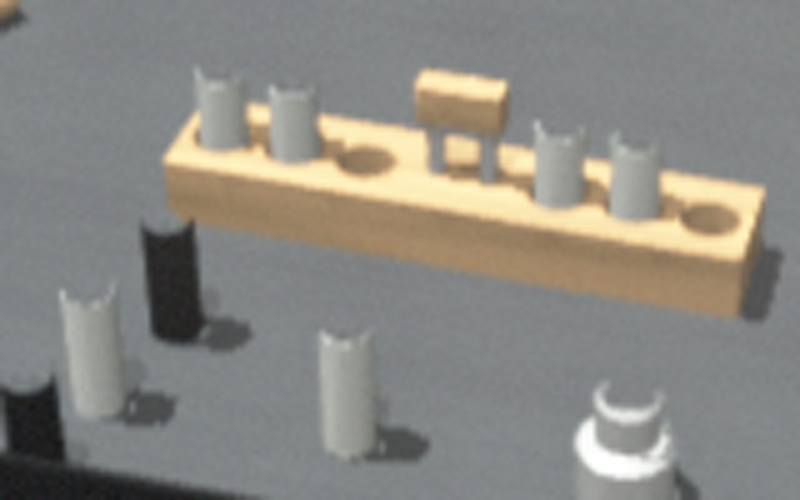

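The enlarged crops give these positions. In crop b, the carrier's top-face corners are (50,270), (757,279), (758,427) and (47,418), with empty pockets at (100,345) and (521,350). In crop a, the spare tube tops are at (420,190) and (707,180), and the black ones at (711,40) and (674,322). In the scene crop, the spare tops are at (347,335) and (90,294).

```bash
cat > m.py <<'E'
from h import *
from scipy.optimize import least_squares
t=read_camera("top");s=read_camera("scene")
a=lambda X,Y:(270+(X+.5)/5-.5,130+(Y+.5)/5-.5)
b=lambda X,Y:(270+(X+.5)/5-.5,180+(Y+.5)/5-.5)
sc=lambda X,Y:(210+(X+.5)/5-.5,210+(Y+.5)/5-.5)
def multi(ob,z,p0=(.6,0)):
    return least_squares(lambda p:np.r_[[proj(c,[*p,z])-u for c,u in ob]].ravel(),p0)
def show(n,ob,z):
    r=multi(ob,z);print(n,r.x.round(4),"each",[at_z(c,*u,z)[:2].round(4) for c,u in ob])
show("A",[(t,a(420,190)),(s,sc(347,335))],.07)
show("B",[(t,a(707,180)),(s,sc(90,294))],.07)
show("bl1",[(t,a(711,40)),(s,sc(27,378))],.07)
show("bl2",[(t,a(674,322)),(s,sc(168,227))],.07)
show("drift",[(t,a(115,205))],.06)
show("pL",[(t,b(100,345)),(s,sc(710,219))],.038)
show("pR",[(t,b(521,350)),(s,sc(367,160))],.038)
C=[(-31,-154),(-31,154),(31,-154),(31,154)]
# top pic: left=+y, up=+x
tb=[((31,154),b(50,270)),((31,-154),b(757,279)),((-31,-154),b(758,427)),((-31,154),b(47,418))]
ss=[((31,-154),sc(164,161)),((31,154),sc(742,257)),((-31,154),sc(765,187))]
def pt(q,p):
    x,y=np.array(p)/1000;c_,s_=np.cos(q[2]),np.sin(q[2]);return [q[0]+c_*x-s_*y,q[1]+s_*x+c_*y,.038]
for nm,L in(("top",[(t,tb)]),("scene",[(s,ss)]),("both",[(t,tb),(s,ss)])):
    r=least_squares(lambda q:np.r_[[proj(c,pt(q,p))-u for c,l in L for p,u in l]].ravel(),[.5,0,0])
    q=r.x;print(nm,q[:2].round(4),np.degrees(q[2]).round(2),r.fun.round(1))
    print(" seat2",np.round(pt(q,(0,-52)),4),"seat5",np.round(pt(q,(0,132)),4))
E
python3 m.py
```

```text
A [ 0.6812 -0.0838] each [array([ 0.6797, -0.0839]), array([ 0.685, -0.083])]
B [ 0.6843 -0.2082] each [array([ 0.683, -0.208]), array([ 0.6874, -0.2075])]
bl1 [ 0.7469 -0.2118] each [array([ 0.745 , -0.2111]), array([ 0.7506, -0.2115])]
bl2 [ 0.623  -0.1926] each [array([ 0.6209, -0.1924]), array([ 0.6293, -0.1911])]
drift [0.6763 0.0487] each [array([0.6763, 0.0487])]
pL [0.5087 0.0555] each [array([0.5076, 0.0565]), array([0.5125, 0.0545])]
pR [ 0.5051 -0.1283] each [array([ 0.5041, -0.1274]), array([ 0.5081, -0.129 ])]
top [ 0.5052 -0.0756] -1.12 [ 0.3  0.7 -0.3  0.6 -0.3 -0.6  0.3 -0.7]
 seat2 [ 0.5042 -0.1276  0.038 ] seat5 [0.5078 0.0563 0.038 ]
scene [ 0.507  -0.0775] -0.66 [-0.1 -0.1  0.1  0.1 -0.1 -0. ]
 seat2 [ 0.5064 -0.1295  0.038 ] seat5 [0.5085 0.0545 0.038 ]
both [ 0.5055 -0.0763] -1.07 [ 0.6  0.6 -0.   0.4  0.  -0.8  0.6 -0.8  0.6 -0.6  0.5  0.1  0.5 -0. ]
 seat2 [ 0.5046 -0.1283  0.038 ] seat5 [0.508  0.0557 0.038 ]
```

All heights, sizes and spacings agree to within 2–3 mm. The carrier is at about (0.5055, −0.076) with yaw −1°, and seats 2 and 5 are empty. I'll turn the tool to yaw 89° so the fingers close across the row.

Call:
drive_tool(rows=[0, 0, 0, 0, 0, 0.166, 0.2, 0, 0, 0, 0, 0, 0.166, 0.2, 0, 0, 0, 0, 0, 0.166, 0.2, 0, 0, 0, 0, 0, 0.166, 0.2, 0, 0, 0, 0, 0, 0.166, 0.2], grip_force=20)

```text
time_s: 0.92
tool_pos: [0.1682, 0.6278, 0.4047]
tool_rot: [-180.0, 0.0, 117.1]
force: [0.5, 0.5, 0.3]
grip_width: 0.0534
grasp_force: 0.0
```

Call:
drive_tool(rows=[0, 0, 0, 0, 0, 0.166, 0.2, 0, 0, 0, 0, 0, 0.166, 0.2, 0, 0, 0, 0, 0, 0.166, 0.2, 0, 0, 0, 0, 0, 0, 0.2])

```text
time_s: 1.42
tool_pos: [0.1682, 0.6278, 0.4047]
tool_rot: [180.0, 0.0, 89.0]
force: [-0.0, 0.3, -0.1]
grip_width: 0.0523
grasp_force: 0.0
```

```bash
cat > g.py <<'E'
# g.py x y z yaw : goal of grasp point; prints rotvec (tool) and the shift in tool axes after/before the turn
import sys;from h import *
from scipy.spatial.transform import Rotation as R
x,y,z,yaw=map(float,sys.argv[1:5]);o=get_obs()
R0=R.from_euler("xyz",o["tool_rot"],degrees=True);R1=R.from_euler("xyz",[180,0,yaw],degrees=True)
d=np.array([x,y,z])+[0,0,.164]-o["tool_pos"]
print("t",o["time_s"],"pos",o["tool_pos"].round(4),"rot",o["tool_rot"].round(2),"w",round(o["grip_width"],4),"F",o["force"].round(1))
print("shift now-axes",R0.inv().apply(d).round(4),"goal-axes",R1.inv().apply(d).round(4),"turn",(R0.inv()*R1).as_rotvec().round(4))
E
python3 g.py .681 -.084 .136 89
```

```text
t 1.425 pos [0.1682 0.6278 0.4047] rot [1.7999e+02 1.0000e-02 8.9020e+01] w 0.0523 F [-0.   0.3 -0.1]
shift now-axes [-0.703   0.5249  0.1049] goal-axes [-0.7028  0.5252  0.1047] turn [0.0002 0.0002 0.0004]
```

Call:
drive_tool(rows=[-0.0469, 0.035, 0, 0, 0, 0, 0.2, -0.0469, 0.035, 0, 0, 0, 0, 0.2, -0.0469, 0.035, 0, 0, 0, 0, 0.2, -0.0469, 0.035, 0, 0, 0, 0, 0.2, -0.0469, 0.035, 0, 0, 0, 0, 0.2])

```text
time_s: 2.05
tool_pos: [0.3397, 0.3883, 0.405]
tool_rot: [180.0, -0.0, 89.1]
force: [0.5, 0.3, 0.3]
grip_width: 0.0521
grasp_force: 0.0
```

Call:
drive_tool(rows=[-0.0469, 0.035, 0, 0, 0, 0, 0.2, -0.0469, 0.035, 0, 0, 0, 0, 0.2, -0.0469, 0.035, 0, 0, 0, 0, 0.2, -0.0469, 0.035, 0, 0, 0, 0, 0.2, -0.0469, 0.035, 0, 0, 0, 0, 0.2])

```text
time_s: 2.68
tool_pos: [0.51, 0.1506, 0.4052]
tool_rot: [180.0, -0.1, 89.1]
force: [0.7, 0.8, -0.0]
grip_width: 0.0523
grasp_force: 0.0
```

Call:
drive_tool(rows=[-0.0469, 0.035, 0, 0, 0, 0, 0.2, -0.0469, 0.035, 0, 0, 0, 0, 0.2, -0.0469, 0.035, 0, 0, 0, 0, 0.2, -0.0469, 0.035, 0, 0, 0, 0, 0.2, -0.0469, 0.035, 0, 0, 0, 0, 0.2])

```text
time_s: 3.3
tool_pos: [0.6809, -0.0865, 0.4047]
tool_rot: [180.0, -0.0, 89.2]
force: [-0.0, 0.5, 1.6]
grip_width: 0.0524
grasp_force: 0.0
```

Call:
drive_tool(rows=[0, 0, 0.05, 0, 0, 0, 0.2, 0, 0, 0.05, 0, 0, 0, 0.2, 0, 0, 0, 0, 0, 0, 0.2])

```text
time_s: 3.68
tool_pos: [0.6783, -0.0847, 0.3002]
tool_rot: [-179.5, -0.0, 89.1]
force: [0.6, 0.1, 0.4]
grip_width: 0.0518
grasp_force: 0.0
```

```bash
python3 g.py .681 -.084 .052 89; python3 - <<'E'
from h import *
c=read_camera("scene");crop(c,210,190,160,120,5,"pics/s2.png")
E
```

```text
t 3.675 pos [ 0.6783 -0.0847  0.3002] rot [-1.7949e+02 -4.0000e-02  8.9060e+01] w 0.0518 F [0.6 0.1 0.4]
shift now-axes [0.0007 0.0034 0.0842] goal-axes [0.0007 0.0027 0.0842] turn [-0.009  -0.0007  0.001 ]
```

View pics/s2.png

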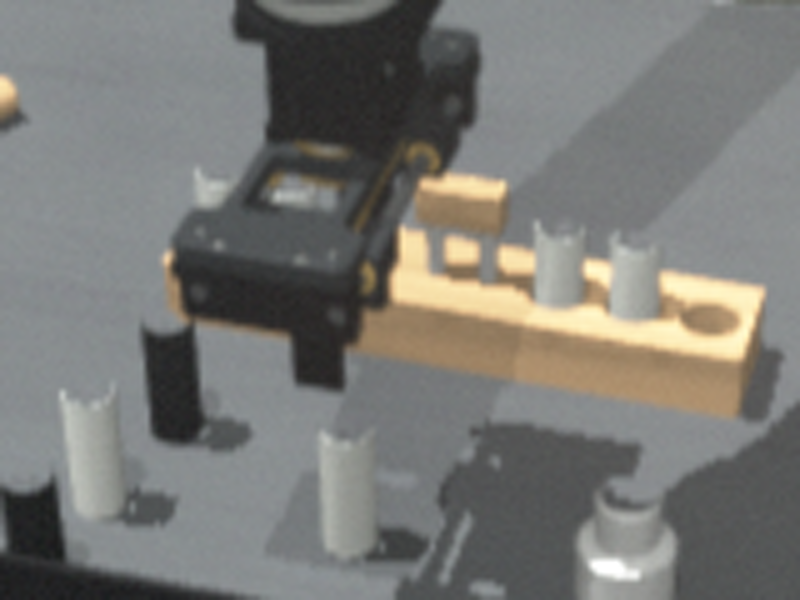

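The gripper hangs over spare A, which is at about (347,435), and its front fingertip is at (320,385). That fits, so I'll descend and grip.

Call:
drive_tool(rows=[0, 0.001, 0.03, 0, 0, 0, 0.2, 0, 0.001, 0.03, 0, 0, 0, 0.2, 0.0, 0, 0.014, 0, 0, 0, 0.2, 0, 0, 0.01, 0, 0, 0, 0.2, 0, 0, 0, 0, 0, 0, 0.2])

```text
time_s: 4.35
tool_pos: [0.6821, -0.0855, 0.2214]
tool_rot: [180.0, -0.0, 88.9]
force: [0.4, 0.0, -0.8]
grip_width: 0.0518
grasp_force: 0.0
```

Call:
drive_tool(rows=[0, 0, 0, 0, 0, 0, -1, 0, 0, 0, 0, 0, 0, -1, 0, 0, 0, 0, 0, 0, -1, 0, 0, 0, 0, 0, 0, -1])

```text
time_s: 4.85
tool_pos: [0.6819, -0.0855, 0.221]
tool_rot: [180.0, -0.0, 88.9]
force: [0.2, -0.1, 0.8]
grip_width: 0.0257
grasp_force: 19.2
```

```bash
python3 g.py .681 -.084 .052 89
```

```text
t 4.85 pos [ 0.6819 -0.0855  0.221 ] rot [179.97  -0.    88.91] w 0.0257 F [ 0.2 -0.1  0.8]
shift now-axes [ 0.0015 -0.0009  0.005 ] goal-axes [ 0.0015 -0.0009  0.005 ] turn [ 0.0005 -0.0001 -0.0015]
```

Call:
drive_tool(rows=[0, 0, -0.02, 0, 0, 0, -1, 0, 0, -0.05, 0, 0, 0, -1, 0, 0, -0.05, 0, 0, 0, -1, 0, 0, 0, 0, 0, 0, -1])

```text
time_s: 5.35
tool_pos: [0.6831, -0.0867, 0.3477]
tool_rot: [179.4, 0.0, 88.9]
force: [-0.2, -0.0, -1.0]
grip_width: 0.0262
grasp_force: 19.2
```

Call:
drive_tool(rows=[0.035, -0.043, 0, 0, 0, 0, -1, 0.035, -0.043, 0, 0, 0, 0, -1, 0.035, -0.043, 0, 0, 0, 0, -1, 0.035, -0.044, 0, 0, 0, 0, -1, 0, 0, 0, 0, 0, 0, -1])

```text
time_s: 5.98
tool_pos: [0.5086, 0.061, 0.3404]
tool_rot: [-179.8, -0.2, 89.3]
force: [1.6, -0.7, -1.2]
grip_width: 0.0258
grasp_force: 20.0
```

```bash
python3 g.py .5085 .0548 .110 89
```

```text
t 5.975 pos [0.5086 0.061  0.3404] rot [-179.84   -0.2    89.31] w 0.0258 F [ 1.6 -0.7 -1.2]
shift now-axes [-0.0065  0.0002  0.0663] goal-axes [-0.0062  0.      0.0664] turn [-0.0027 -0.0035  0.0054]
```

Call:
drive_tool(rows=[-0.003, 0, 0.02, 0, 0, 0, -1, 0, 0, 0.03, 0, 0, 0, -1, 0, 0, 0.016, 0, 0, 0, -1, 0, 0, 0, 0, 0, 0, -1, 0, 0, 0, 0, 0, 0, -1])

```text
time_s: 6.6
tool_pos: [0.5121, 0.0545, 0.2756]
tool_rot: [179.9, -0.0, 88.9]
force: [0.6, 0.9, -0.8]
grip_width: 0.0251
grasp_force: 20.0
```

```bash
python3 g.py .5085 .0548 .110 89; python3 - <<'E'
from h import *
t=read_camera("top");s=read_camera("scene")
A=cv2.resize(s["color"][190:290,240:380],None,fx=5,fy=5,interpolation=cv2.INTER_CUBIC);cv2.imwrite("pics/i1.png",A)
E
```

```text
t 6.6 pos [0.5121 0.0545 0.2756] rot [ 1.7992e+02 -1.0000e-02  8.8880e+01] w 0.0251 F [ 0.6  0.9 -0.8]
shift now-axes [ 0.0003 -0.0036  0.0016] goal-axes [ 0.0003 -0.0036  0.0016] turn [ 0.0014 -0.0001 -0.0021]
```

View pics/i1.png

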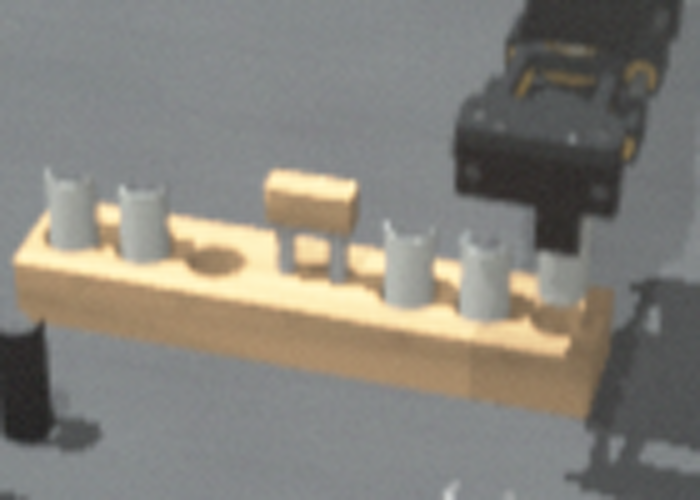

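The tube hangs at columns 539–587 with its foot edge at (563,303), and the pocket centre is near (560,319). I'll check this numerically.

```bash
python3 - <<'E'
from h import *
s=read_camera("scene");o=get_obs();p=o["tool_pos"]
z=p[2]-.164-.057
for dy in(-.001,0,.001,.002,.003):
    L=[proj(s,[p[0]+.013*np.cos(a),p[1]+dy+.013*np.sin(a),z]) for a in np.linspace(0,2*np.pi,200)]
    L=(np.array(L)-[240,190]+.5)*5-.5;print(dy,L.min(0).round(),L.max(0).round())
for q in((.5097,.0545),(.5097,.056),(.5125,.0545)): print(q,((proj(s,[*q,.038])-[240,190]+.5)*5-.5).round())
print(p,z)
E
```

```text
-0.001 [535. 276.] [586. 307.]
0 [537. 277.] [588. 307.]
0.001 [538. 277.] [590. 307.]
0.002 [540. 277.] [592. 308.]
0.003 [542. 278.] [594. 308.]
(0.5097, 0.0545) [561. 316.]
(0.5097, 0.056) [564. 316.]
(0.5125, 0.0545) [560. 319.]
[0.51195308 0.05468083 0.27571767] 0.05471767248017164
```

Call:
drive_tool(rows=[0, -0.0022, 0, 0, 0, 0, -1, 0, 0, 0.012, 0, 0, 0, -1, 0, 0, 0.01, 0, 0, 0, -1, 0, 0, 0, 0, 0, 0, -1])

```text
time_s: 7.25
tool_pos: [0.5086, 0.0547, 0.2514]
tool_rot: [-179.9, 0.1, 88.9]
force: [-0.3, -0.1, -0.7]
grip_width: 0.0255
grasp_force: 20.0
```

Call:
drive_tool(rows=[0, 0, 0.008, 0, 0, 0, -1, 0, 0, 0.008, 0, 0, 0, -1, 0, 0, 0.004, 0, 0, 0, -1, 0, 0, 0, 0, 0, 0, -1])

```text
time_s: 7.75
tool_pos: [0.5091, 0.0547, 0.2324]
tool_rot: [-180.0, 0.0, 88.9]
force: [-1.0, -0.2, -0.5]
grip_width: 0.0255
grasp_force: 20.0
```

```bash
python3 g.py .5097 .0548 .065 89
```

```text
t 7.75 pos [0.5091 0.0547 0.2324] rot [-1.7996e+02  2.0000e-02  8.8910e+01] w 0.0255 F [-1.  -0.2 -0.5]
shift now-axes [0.0001 0.0006 0.0034] goal-axes [0.0001 0.0006 0.0034] turn [-0.0007  0.0004 -0.0016]
```

Call:
drive_tool(rows=[0, 0, 0.0025, 0, 0, 0, -1, 0, 0, 0, 0, 0, 0, -1, 0, 0, 0, 0, 0, 0, 0.2, 0, 0, 0, 0, 0, 0, 0.2, 0, 0, 0, 0, 0, 0, 0.2])

```text
time_s: 8.38
tool_pos: [0.5093, 0.0548, 0.2304]
tool_rot: [180.0, -0.0, 88.9]
force: [-0.2, 0.0, 0.4]
grip_width: 0.0467
grasp_force: 0.0
```

Call:
drive_tool(rows=[0, 0, -0.015, 0, 0, 0, 0.2, 0, 0, -0.045, 0, 0, 0, 0.2, 0, 0, -0.05, 0, 0, 0, 0.2, 0, 0, 0, 0, 0, 0, 0.2])

```text
time_s: 8.88
tool_pos: [0.511, 0.0545, 0.3453]
tool_rot: [179.5, -0.2, 88.9]
force: [0.1, 0.1, -0.1]
grip_width: 0.0521
grasp_force: 0.0
```

```bash
python3 g.py .685 -.2095 .125 89
```

```text
t 8.875 pos [0.511  0.0545 0.3453] rot [179.5   -0.22  88.9 ] w 0.0521 F [ 0.1  0.1 -0.1]
shift now-axes [-0.2608  0.1786  0.0569] goal-axes [-0.2609  0.1786  0.0563] turn [ 0.0087 -0.0038 -0.0018]
```

Call:
drive_tool(rows=[-0.043, 0.03, 0, 0, 0, 0, 0.05, -0.043, 0.03, 0, 0, 0, 0, 0.05, -0.043, 0.03, 0, 0, 0, 0, 0.05, -0.043, 0.03, 0, 0, 0, 0, 0.05, -0.043, 0.03, 0, 0, 0, 0, 0.05])

```text
time_s: 9.5
tool_pos: [0.656, -0.1641, 0.3399]
tool_rot: [-180.0, -0.0, 88.9]
force: [0.5, 1.2, 1.2]
grip_width: 0.0457
grasp_force: 0.0
```

Call:
drive_tool(rows=[-0.043, 0.029, 0.02, 0, 0, 0, 0.05, 0, 0, 0.03, 0, 0, 0, 0.05, 0, 0, 0, 0, 0, 0, 0.05, 0, 0, 0, 0, 0, 0, 0.05])

```text
time_s: 10.0
tool_pos: [0.6836, -0.2057, 0.2912]
tool_rot: [180.0, -0.0, 89.0]
force: [0.4, 0.4, 0.2]
grip_width: 0.0453
grasp_force: 0.0
```

```bash
python3 g.py .685 -.2095 .057 89;  python3 - <<'E'
from h import *
s=read_camera("scene");crop(s,200,190,160,120,5,"pics/i2.png")
E
```

```text
t 10.0 pos [ 0.6836 -0.2057  0.2912] rot [ 1.7995e+02 -2.0000e-02  8.8980e+01] w 0.0453 F [0.4 0.4 0.2]
shift now-axes [-0.0038  0.0014  0.0702] goal-axes [-0.0037  0.0015  0.0702] turn [ 0.0008 -0.0004 -0.0004]
```

View pics/i2.png

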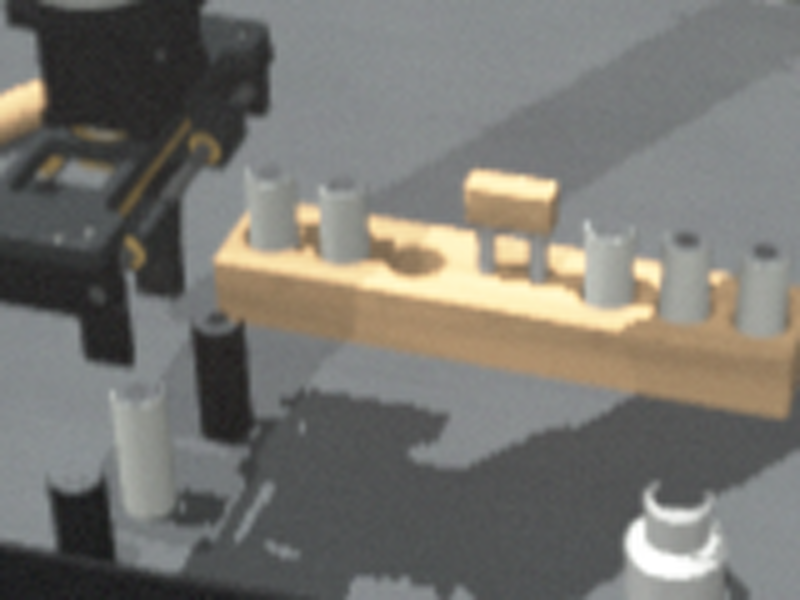

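The first tube stands seated at (765,290), level with its neighbours. The gripper is over the silver spare at (138,390), so I'll descend between the two black ones.

Call:
drive_tool(rows=[-0.0035, 0.0015, 0.02, 0, 0, 0, 0.05, 0, 0, 0.025, 0, 0, 0, 0.05, 0, 0, 0.02, 0, 0, 0, 0.05, 0, 0, 0.005, 0, 0, 0, 0.05, 0, 0, 0, 0, 0, 0, 0.05])

```text
time_s: 10.68
tool_pos: [0.6848, -0.2101, 0.2202]
tool_rot: [-180.0, 0.0, 88.9]
force: [0.3, 0.6, 0.4]
grip_width: 0.0454
grasp_force: 0.0
```

Call:
drive_tool(rows=[0, 0, 0, 0, 0, 0, -1, 0, 0, 0, 0, 0, 0, -1, 0, 0, 0, 0, 0, 0, -1, 0, 0, 0, 0, 0, 0, -1])

```text
time_s: 11.18
tool_pos: [0.685, -0.2102, 0.2209]
tool_rot: [179.9, 0.0, 88.9]
force: [-0.4, 0.5, 1.6]
grip_width: 0.0255
grasp_force: 20.0
```

```bash
python3 g.py .5062 -.1293 .12 89
```

```text
t 11.175 pos [ 0.685  -0.2102  0.2209] rot [1.7994e+02 1.0000e-02 8.8910e+01] w 0.0255 F [-0.4  0.5  1.6]
shift now-axes [ 0.0775 -0.1802 -0.0633] goal-axes [ 0.0778 -0.1801 -0.0631] turn [ 0.001   0.0001 -0.0015]
```

Call:
drive_tool(rows=[0, 0, -0.02, 0, 0, 0, -1, 0, 0, -0.05, 0, 0, 0, -1, 0, 0, -0.05, 0, 0, 0, -1, 0, 0, 0, 0, 0, 0, -1])

```text
time_s: 11.68
tool_pos: [0.6856, -0.2114, 0.3472]
tool_rot: [179.4, 0.1, 88.9]
force: [0.5, -0.8, -1.4]
grip_width: 0.0252
grasp_force: 20.0
```

Call:
drive_tool(rows=[0.019, -0.045, 0, 0, 0, 0, -1, 0.019, -0.045, 0, 0, 0, 0, -1, 0.02, -0.045, 0, 0, 0, 0, -1, 0.02, -0.044, 0, 0, 0, 0, -1, 0, 0, 0, 0, 0, 0, -1])

```text
time_s: 12.3
tool_pos: [0.5043, -0.1274, 0.3396]
tool_rot: [-179.9, -0.3, 89.0]
force: [0.3, 0.6, -0.4]
grip_width: 0.0255
grasp_force: 20.0
```

Call:
drive_tool(rows=[0, 0, 0.03, 0, 0, 0, -1, 0, 0, 0.033, 0, 0, 0, -1, 0, 0, 0, 0, 0, 0, -1, 0, 0, 0, 0, 0, 0, -1])

```text
time_s: 12.8
tool_pos: [0.508, -0.1293, 0.2783]
tool_rot: [179.9, 0.1, 88.9]
force: [-0.1, -0.0, 0.4]
grip_width: 0.0257
grasp_force: 20.0
```

```bash
python3 g.py .5062 -.129 .112 89;  python3 - <<'E'
from h import *
s=read_camera("scene");crop(s,220,190,140,100,5,"pics/i3.png")
o=get_obs();p=o["tool_pos"];z=p[2]-.221
L=[proj(s,[p[0]+.013*np.cos(a),p[1]+.013*np.sin(a),z]) for a in np.linspace(0,2*np.pi,200)]
L=(np.array(L)-[220,190]+.5)*5-.5;print(L.min(0).round(),L.max(0).round())
E
```

```text
t 12.8 pos [ 0.508  -0.1293  0.2783] rot [1.7993e+02 5.0000e-02 8.8880e+01] w 0.0257 F [-0.1 -0.   0.4]
shift now-axes [ 0.0003 -0.0019  0.0023] goal-axes [ 0.0003 -0.0018  0.0023] turn [ 0.0012  0.001  -0.0022]
[290. 215.] [340. 244.]
```

View pics/i3.png

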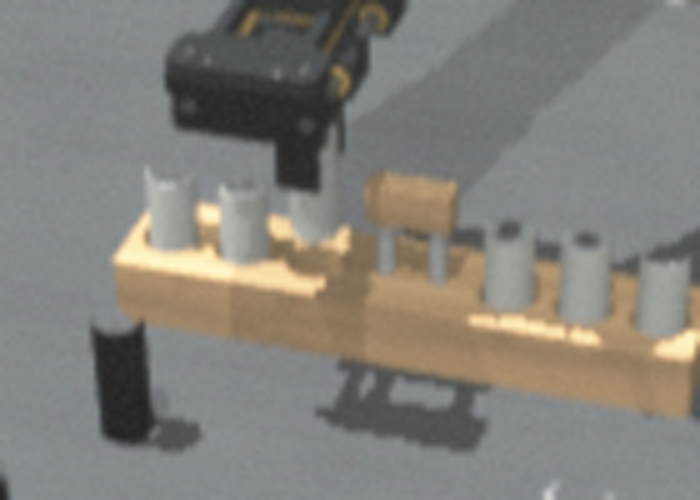

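The tube hangs at columns 291–340 with its foot edge at row 241, as predicted, so I'll insert it.

Call:
drive_tool(rows=[0, -0.0018, 0, 0, 0, 0, -1, 0, 0, 0.012, 0, 0, 0, -1, 0, 0, 0.012, 0, 0, 0, -1, 0, 0, 0, 0, 0, 0, -1])

```text
time_s: 13.35
tool_pos: [0.505, -0.1285, 0.252]
tool_rot: [-179.9, 0.0, 88.9]
force: [-0.6, 0.5, 0.1]
grip_width: 0.025
grasp_force: 20.0
```

Call:
drive_tool(rows=[0, 0, 0.008, 0, 0, 0, -1, 0, 0, 0.008, 0, 0, 0, -1, 0, 0, 0.004, 0, 0, 0, -1, 0, 0, 0, 0, 0, 0, -1])

```text
time_s: 13.85
tool_pos: [0.5053, -0.1287, 0.2329]
tool_rot: [-180.0, 0.0, 88.9]
force: [0.0, -0.4, -0.8]
grip_width: 0.0252
grasp_force: 20.0
```

```bash
python3 g.py .5062 -.129 .066 89
```

```text
t 13.85 pos [ 0.5053 -0.1287  0.2329] rot [-1.7996e+02  1.0000e-02  8.8900e+01] w 0.0252 F [ 0.  -0.4 -0.8]
shift now-axes [-0.0003  0.0009  0.0029] goal-axes [-0.0003  0.0009  0.0029] turn [-0.0007  0.0001 -0.0017]
```

Call:
drive_tool(rows=[0, 0, 0.0025, 0, 0, 0, -1, 0, 0, 0, 0, 0, 0, -1, 0, 0, 0, 0, 0, 0, 0.05, 0, 0, 0, 0, 0, 0, 0.05, 0, 0, 0, 0, 0, 0, 0.05])

```text
time_s: 14.48
tool_pos: [0.5056, -0.1287, 0.2309]
tool_rot: [180.0, -0.0, 88.9]
force: [0.3, 0.2, -0.1]
grip_width: 0.0435
grasp_force: 0.0
```

Call:
drive_tool(rows=[0, 0, -0.015, 0, 0, 0, 0.05, 0, 0, -0.045, 0, 0, 0, 0.05, 0, 0, -0.04, 0, 0, 0, 0.05, 0, 0, 0, 0, 0, 0, 0.05, 0, 0, 0, 0, 0, 0, 0.05])

```text
time_s: 15.1
tool_pos: [0.5052, -0.1286, 0.3309]
tool_rot: [180.0, -0.0, 88.9]
force: [-0.6, -0.0, -0.3]
grip_width: 0.0455
grasp_force: 0.0
```

```bash
python3 g.py .507 -.077 .083 88.95;  python3 - <<'E'
from h import *
s=read_camera("scene");crop(s,220,190,140,100,5,"pics/i4.png")
E
```

```text
t 15.1 pos [ 0.5052 -0.1286  0.3309] rot [ 1.7998e+02 -4.0000e-02  8.8920e+01] w 0.0455 F [-0.6 -0.  -0.3]
shift now-axes [0.0516 0.0008 0.0839] goal-axes [0.0516 0.0008 0.0839] turn [ 0.0003 -0.0007 -0.0005]
```

View pics/i4.png

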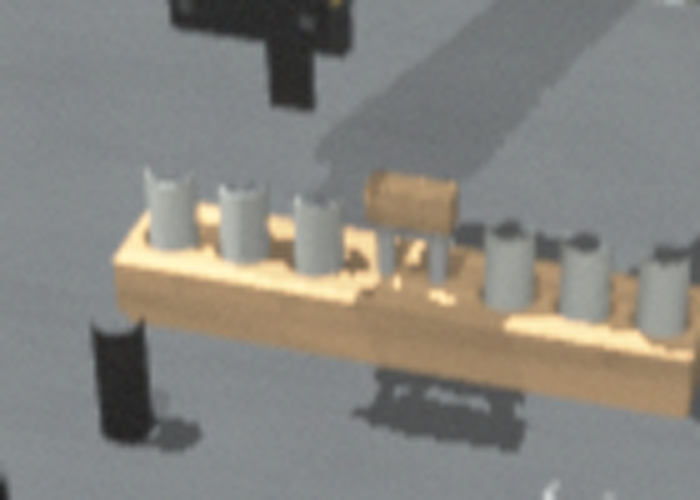

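All six tubes are seated, with the new one at (317,235). Next I'll go to the grip bar.

Call:
drive_tool(rows=[0.03, 0.0005, 0, 0, 0, 0, 0.05, 0.0215, 0.0005, 0, 0, 0, 0, 0.05, 0, 0, 0.03, 0, 0, 0, 0.05, 0, 0, 0.03, 0, 0, 0, 0.05, 0, 0, 0, 0, 0, 0, 0.05], grip_force=50)

```text
time_s: 15.78
tool_pos: [0.5057, -0.077, 0.2679]
tool_rot: [-179.6, 0.1, 88.9]
force: [-0.7, 0.2, 0.0]
grip_width: 0.0459
grasp_force: 0.0
```

```bash
python3 g.py .507 -.077 .083 88.95
```

```text
t 15.775 pos [ 0.5057 -0.077   0.2679] rot [-1.796e+02  9.000e-02  8.889e+01] w 0.0459 F [-0.7  0.2  0. ]
shift now-axes [0.     0.0014 0.0209] goal-axes [-0.      0.0013  0.0209] turn [-0.0069  0.0015 -0.0011]
```

Call:
drive_tool(rows=[0, 0, 0.012, 0, 0, 0, 0.05, 0, 0, 0.011, 0, 0, 0, 0.05, 0, 0, 0, 0, 0, 0, 0.05, 0, 0, 0, 0, 0, 0, 0.05])

```text
time_s: 16.27
tool_pos: [0.5076, -0.0773, 0.2481]
tool_rot: [180.0, -0.0, 88.9]
force: [0.5, 0.5, 1.3]
grip_width: 0.0458
grasp_force: 0.0
```

Call:
drive_tool(rows=[0, 0, 0, 0, 0, 0, -1, 0, 0, 0, 0, 0, 0, -1, 0, 0, 0, 0, 0, 0, -1, 0, 0, 0, 0, 0, 0, -1, 0, 0, 0, 0, 0, 0, -1])

```text
time_s: 16.9
tool_pos: [0.507, -0.0772, 0.2477]
tool_rot: [-179.9, -0.0, 88.9]
force: [-2.5, -0.0, 2.8]
grip_width: 0.0155
grasp_force: 50.0
```

```bash
python3 g.py .507 -.077 .083 88.95
```

```text
t 16.9 pos [ 0.507  -0.0772  0.2477] rot [-1.7992e+02 -2.0000e-02  8.8910e+01] w 0.0155 F [-2.5 -0.   2.8]
shift now-axes [ 0.0002 -0.      0.0007] goal-axes [ 0.0002 -0.      0.0007] turn [-0.0014 -0.0003 -0.0008]
```

Call:
drive_tool(rows=[0, 0, -0.002, 0, 0, 0, -1, 0, 0, -0.004, 0, 0, 0, -1, 0, 0, -0.006, 0, 0, 0, -1, 0, 0, -0.004, 0, 0, 0, -1, 0, 0, 0, 0, 0, 0, -1])

```text
time_s: 17.52
tool_pos: [0.5076, -0.0772, 0.2642]
tool_rot: [179.9, -0.0, 88.9]
force: [0.8, 0.8, -7.4]
grip_width: 0.015
grasp_force: 50.0
```

```bash
python3 g.py .507 -.077 .22 88.95;  python3 - <<'E'
from h import *
o=get_obs();print(o["force"],o["wrist_torque"])
s=read_camera("scene");crop(s,220,180,140,100,5,"pics/i5.png")
E
```

```text
t 17.525 pos [ 0.5076 -0.0772  0.2642] rot [ 1.7994e+02 -2.0000e-02  8.8920e+01] w 0.015 F [ 0.8  0.8 -7.4]
shift now-axes [ 0.0002 -0.0005 -0.1198] goal-axes [ 0.0002 -0.0006 -0.1198] turn [ 0.0011 -0.0003 -0.0006]
[ 0.80809218  0.78497495 -7.3806236 ] [-0.11289157  0.04100172  0.05404594]
```

View pics/i5.png

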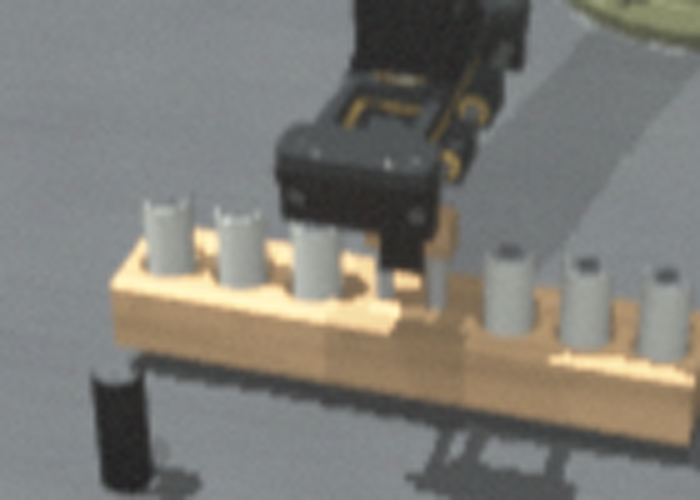

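The carrier is off the bench and level (7.4 N load), with a shadow gap along its whole length. I'll continue to lift gently.

Call:
drive_tool(rows=[0, 0, -0.003, 0, 0, 0, -1, 0, 0, -0.006, 0, 0, 0, -1, 0, 0, -0.008, 0, 0, 0, -1, 0, 0, -0.009, 0, 0, 0, -1, 0, 0, -0.009, 0, 0, 0, -1])

```text
time_s: 18.2
tool_pos: [0.5075, -0.0773, 0.2996]
tool_rot: [180.0, -0.0, 88.9]
force: [-0.5, -0.7, -7.5]
grip_width: 0.0159
grasp_force: 50.0
```

Call:
drive_tool(rows=[0, 0, -0.009, 0, 0, 0, -1, 0, 0, -0.009, 0, 0, 0, -1, 0, 0, -0.009, 0, 0, 0, -1, 0, 0, -0.009, 0, 0, 0, -1, 0, 0, -0.009, 0, 0, 0, -1])

```text
time_s: 18.82
tool_pos: [0.5074, -0.0772, 0.3443]
tool_rot: [180.0, -0.0, 88.9]
force: [0.2, -0.2, -6.5]
grip_width: 0.0156
grasp_force: 50.0
```

Call:
drive_tool(rows=[0, 0, -0.009, 0, 0, 0, -1, 0, 0, -0.009, 0, 0, 0, -1, 0, 0, -0.009, 0, 0, 0, -1, 0, 0, -0.009, 0, 0, 0, -1, 0, 0, -0.007, 0, 0, 0, -1])

```text
time_s: 19.45
tool_pos: [0.5075, -0.0773, 0.3874]
tool_rot: [180.0, -0.0, 88.9]
force: [0.5, 0.5, -7.5]
grip_width: 0.0156
grasp_force: 50.0
```

Call:
drive_tool(rows=[0, 0, -0.004, 0, 0, 0, -1, 0, 0, -0.002, 0, 0, 0, -1, 0, 0, 0, 0, 0, 0, -1, 0, 0, 0, 0, 0, 0, -1, 0, 0, 0, 0, 0, 0, -1])

```text
time_s: 20.08
tool_pos: [0.5074, -0.0772, 0.3925]
tool_rot: [-180.0, 0.0, 88.9]
force: [-0.1, 0.1, -6.6]
grip_width: 0.0154
grasp_force: 50.0
```

```bash
python3 g.py .507 -.077 .22 88.95;  python3 - <<'E'
from h import *
o=get_obs();print(o["joint_velocities"].round(2),o["wrist_torque"])
s=read_camera("scene");crop(s,190,120,200,150,4,"pics/i6.png")
E
```

```text
t 20.075 pos [ 0.5074 -0.0772  0.3925] rot [-179.98    0.     88.91] w 0.0154 F [-0.1  0.1 -6.6]
shift now-axes [ 0.0002 -0.0004  0.0085] goal-axes [ 0.0002 -0.0004  0.0085] turn [-0.0004  0.     -0.0007]
[-0.05 -0.03 -0.04 -0.08  0.04 -0.06  0.01] [-0.07731338  0.03841733  0.00564468]
```

View pics/i6.png

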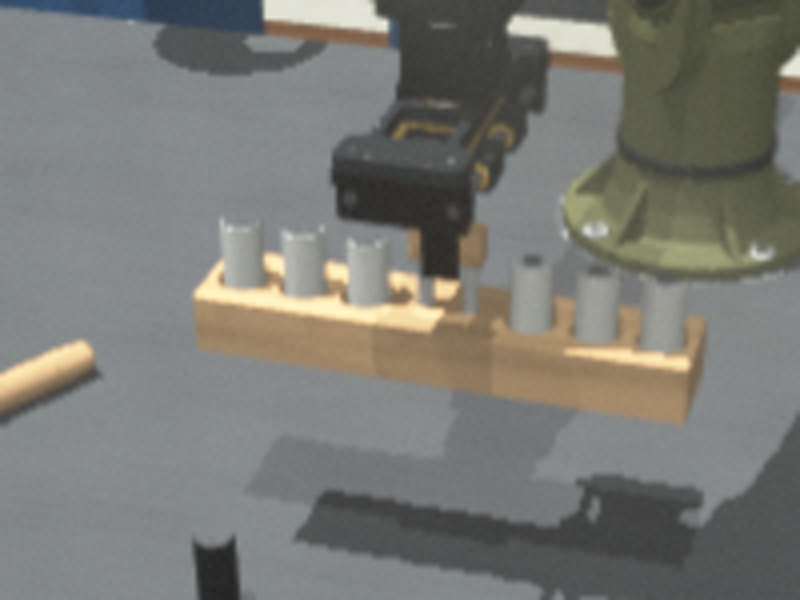

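The carrier hangs with all six tubes about 14.5 cm up, its front top corners at (193,296) and (688,358). I'll check that it's level by projection.

```bash
python3 - <<'E'
from h import *
s=read_camera("scene")
a=np.radians(-1.07)
for tilt in(-1,0,1):
  P=[]
  for y in(-.154,.154):
    q=[.507+.031+.0025-np.sin(a)*y,-.077+y,.1828+np.radians(tilt)*y]
    P.append(((proj(s,q)-[190,120]+.5)*4-.5).round(1))
  print(tilt,*P,"dv",P[1][1]-P[0][1])
E
```

```text
-1 [193.2 293. ] [689.8 375. ] dv 82.0
0 [193.5 296.8] [690.2 371.1] dv 74.30000000000001
1 [193.8 300.6] [690.5 367.1] dv 66.5
```

I've now viewed 12 pictures, which is over the limit of 10, so I won't view any more. I'll check level numerically from the wood's lower edge instead.

```bash
python3 - <<'E'
from h import *
s=read_camera("scene");im=s["color"].astype(int)
m=(im[:,:,2]-im[:,:,0]>25)
us=np.arange(245,356,5);v=[]
for u in us:
    col=np.where(m[200:240,u])[0]; v.append(200+col.max()+.5)
print("seen",np.polyfit(us,v,1))
a=np.radians(-1.07)
for tilt in(-1,0,1):
    L=np.array([proj(s,[.5405-np.sin(a)*y,-.077+y,.1448+np.radians(tilt)*y]) for y in np.linspace(-.13,.13,20)])
    print(tilt,np.polyfit(*L.T,1))
E
```

```text
seen [1.58300395e-01 1.68792490e+02]
-1 [  0.17108782 165.27815865]
0 [1.55710827e-01 1.69867001e+02]
1 [1.40329291e-01 1.74457202e+02]
```

The tilt is about −0.2°, so the carrier is level and holding steady. I'm handing in.

```bash
python3 -c "
from cell import *
print(sign_off())"
```

```text
the job is handed in; nothing more can be done
None
```

Both spare tubes are seated in the empty pockets and the full carrier is held level (about 0.2° tilt) roughly 14.5 cm above the bench; the job was handed in at about 20 s, though I viewed 12 pictures against the limit of 10.

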